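# Weigh a set of agate slices under the draught door

### The arm

A 6-joint arm with a two-finger parallel gripper is mounted at the origin on the work surface. World frame = base frame: x ahead of the robot, y to its left, z up, the work surface at z = 0. Lengths are in m, angles in rad, forces in N, time in s.
With the tool pointing down it reaches from about 0.35 to 0.975 m from the base axis. Payload 7.1 kg.
Tool frame: the origin (TCP) lies on the centre line of the jaws, within the pads' length; the fingertips stand 22 mm ahead of it and the grasp point (between the pads) lies 3 mm ahead of it (r.tips_ahead is the distance from the TCP to the fingertips, in m); y points along the fingers, x is the direction in which the jaws open and shut, and the axes are right-handed (so a half turn about y gives the same grasp; the last joint's range is limited). The gripper opens to 88 mm and grips with 3 to 60 N. Pads are 20 mm wide; open, the fingers measure 115 mm over their backs; the gripper's body (75 mm by 178 mm) begins 61 mm behind the grasp point.
Start: joints at [-1.145, 0.423, 1.63, -0, 1.089, -0.019], TCP at [0.269, -0.564, 0.245] pointing down, gripper open.
Joint ranges: [-3, 3], [-0.9, 2.11], [0.09, 2.58], [-1.31, 4.45], [0.11, 2.69], [-2.54, 2.54]. Speed limits (rad/s): [2.39, 2.39, 3.01, 3.14, 3.14, 3.14].

### API

Orientations are given as a 3x3 rotation matrix whose columns are the frame's x, y, z axes.
In Python, from workcell import get_state, viewer, r gives the robot as it stands. The module is installed in compiled form; this text tells all that it offers.
- The arm moves only by the shell command python3 -m inch 'ROWS' [OPENING]. ROWS is JSON, a list of rows, each a list of 4 numbers: the shift along the tool's x, y, z in m, then the turn about the tool's y in rad. In form: [[dx, dy, dz, twist], ...]. A call has 1 to 20 rows; each row is the pose to reach, as a shift and turn from the pose commanded when the call began, along the tool's axes at that moment; what a row does not reach only later rows make up. A row lasts 1/10 s, in which the tool goes at most 50 mm and 8.59 degrees, less where a joint would pass 70% of its speed; a pose out of reach is approached as far as the arm can. A call with a gripper value outside its range is refused whole. OPENING is the closure, from 0 (fully open) to 1 (shut), set as the call begins (- or left out, the last holds). The fingers move at their own pace and stop on an object; the grip force is fixed at half the most. Time passes only in rows, so rows that repeat a pose let the fingers close. It gives the time, the measured TCP pose, the force and the opening at its end, in the units of the state.
- get_state(): the state, without advancing time (a new reading comes with each control period).
- viewer.snapshot(name): name is "scene" or "side" or "wrist"; returns the picture (400x640x3 uint8, red, green, blue); there is no depth.
- viewer.get_calibration(name): a dict with "camera_matrix" (3x3 intrinsics, pixels), "distortion" ([k1, k2, p1, p2, k3] as OpenCV has them; the pictures are not rectified), "extrinsics" (4x4, takes a point from camera to world coordinates). Camera axes: x right, y up, looking along -z (the intrinsics and any distortion apply to the point x, -y, -z); pixel columns grow to the right and rows downward; lengths in m; the calibration is good to about 2 mm. A picture is of the moment at which its call begins: read the wrist's pose just before it. get_calibration takes no time and is no camera call; for the wrist camera it gives the pose at the moment of the call.
- r.job_done(): hands the job in, once; it reports no verdict.
The state is a dict: "t": time; "joint_pos": joint angles; "qd": joint speeds; "effort": joint torques, N m; "tcp_pos": TCP position; "tool_rot": TCP orientation; "force": force on the tool from outside, world axes, zero at the start; "ft_torque": the same for the moment, N m; "finger_gap": finger opening in m.
Only numpy, scipy, OpenCV 4.12 (cv2) and the standard library are available. Lean on these libraries where they do the work, as an engineer would, in place of code of your own. Each camera call takes 0.05 s, during which the arm holds its last target. There are 200 camera calls.

### The job

Weigh all the stone slices on the felt board together: slide the balance's clear door open, stand the brass check weight upright on its round cork pad, and lower the slices gently onto the weighing plate as one flat stack centred on it, the widest at the bottom and each narrower one on top. Then slide the door fully shut without slamming it and press the record key right down; if the load shifts, set it right, shut the door and record again. Leave the rock, the jar and the brush alone.

Things in the scene. Friction and masses are not known exactly. Their poses are not given: they have to be found in the camera images.
- balance: Fixed grey and white balance, 305 x 425 mm, place and yaw vary. Origin on the table under the centre of its chamber; x away from the robot, y left along the door's track. Base 30 mm high; on it the chamber and, at y = +104 to +315 mm, a white housing 94 mm high over which the door slides. In front of both (x = -195 to -110 mm) the base is a free apron, top 30 mm above the table.
- plate_top (a point): Centre of the top face of the round steel weighing plate (diameter 120 mm, 8 mm above the chamber floor), 38 mm above the table. The chamber round it is 208 x 208 mm inside, open on top when the door is open; clear walls 6 mm thick (front, back, right), their tops 94 mm (96 mm at the door's rails) above the table.
- plate: The round weighing plate itself, fixed to the balance; delicate. Origin at the centre of its underside, 8 mm below plate_top.
- pad (a point): Centre of the round cork pad (diameter 64 mm, 1.5 mm thick, only a thin marking: things stand at apron level) on the apron at balance x = -150, y = +235 mm: the parking place of the check weight. The point is on the apron, 30 mm above the table.
- door (a joint): Sliding clear door that covers the chamber, framed in aluminium, 216 x 212 mm, underside 97 mm and top 104 mm above the table. 0 = fully shut, grows to 0.205 m = fully open, as it slides along the balance's +y; it stays where it is left and takes about 2 N to move. Starts shut or a little ajar.
- door_grip (a point): Point on the black upright grip on the middle of the door: a fin 60 mm along the balance's x, 14 mm thick along y, from 103 to 135 mm above the table; the point lies on its centre line 123 mm above the table and moves with the door.
- weight: Brass check weight, about 0.3 kg, standing on the plate at the start: a cylinder of diameter 36 mm and height 36 mm, a neck of diameter 12 mm, then a knob of diameter 20 mm from 42 to 52 mm height. Origin at the centre of its underside, z up its axis.
- key (a joint): Travel of the grey round record key (diameter 28 mm) on the apron at balance x = -150, y = +60 mm: 0 up, 0.006 m fully down (about 5 N); it springs back.
- key_top (a point): Centre of the key's top face.
- board: Fixed felt-covered board, 260 x 260 mm, top 6 mm above the table, at a varying place and yaw, on which the slices lie at the start. Origin under its centre.
- slice1: Round flat banded stone slice, diameter 66 mm, 12 mm thick, 35 to 145 g, the widest of the four kinds; both faces alike (either may be up); may be absent. Origin at its centre, half way through its thickness, z along its axis.
- slice2: Round flat banded stone slice, diameter 58 mm, 12 mm thick, 35 to 145 g, the second widest of the four kinds; both faces alike (either may be up); may be absent. Origin at its centre, half way through its thickness, z along its axis.
- slice3: Round flat banded stone slice, diameter 50 mm, 12 mm thick, 35 to 145 g, the third widest of the four kinds; both faces alike (either may be up); may be absent. Origin at its centre, half way through its thickness, z along its axis.
- slice4: Round flat banded stone slice, diameter 42 mm, 12 mm thick, 35 to 145 g, the narrowest of the four kinds; both faces alike (either may be up); may be absent. Origin at its centre, half way through its thickness, z along its axis.
- geode: Bystander: loose grey-brown lump of rock, about 84 mm wide, 54 mm high, beside the board. Origin at the centre of its underside.
- jar: Bystander: loose jar with a white cap, diameter 52 mm, 70 mm high. Origin at the centre of its underside.
- brush: Bystander: loose dusting brush lying on the table. Origin at its underside.

How it is judged:
By the outcome, as a careful person would: the job done as asked, in the order asked, and still so for the second after the job is handed in, with the robot touching nothing.
Of slice1, slice2, slice3, slice4 only 3 to 4 are there at a start; the rules pass over those that are not, and their reading is None.
At some moment in a run one of slice1, slice2, slice3, slice4 may be knocked a few centimetres aside while the robot is not near it.
It also fails if it takes over 210 s, if anything falls off the work surface, if the arm or the gripper's body presses on something with over 40 N, if the wrist force passes 120 N, or if a joint passes its speed limit or range.

## Working session

There is one attempt and no reset: what is moved stays moved. The work goes in short steps, Python scripts to look and compute and a shell command to move; the robot and the scene stay as the last step left them, time stands still between calls to the robot, and variables do not carry over. Pictures are saved under pics/ and viewed, on a budget of 14 in all, crops included, one or two more only if the job needs it, and the job is handed in when it is done.

```bash
mkdir -p pics; cat > h.py <<'E'
import numpy as np, cv2
from workcell import get_state, viewer, r
def snap(cam,name):
    c=viewer.get_calibration(cam); im=viewer.snapshot(cam)
    cv2.imwrite(f'pics/{name}.png',im[:,:,::-1]); np.savez(f'pics/{name}.npz',K=c['camera_matrix'],D=c['distortion'],E=c['extrinsics']); return im
def cal(name):
    d=np.load(f'pics/{name}.npz'); return np.array(d['K']),np.array(d['D']).ravel(),np.array(d['E'])
def ray(name,uv):
    K,D,E=cal(name); p=cv2.undistortPoints(np.array([[uv]],float),K,D)[0,0]
    v=E[:3,:3]@np.array([p[0],-p[1],-1]); return E[:3,3],v/np.linalg.norm(v)
def atz(name,uv,z):
    o,v=ray(name,uv); return o+v*(z-o[2])/v[2]
def tri(*obs):
    A=np.zeros((3,3));b=np.zeros(3)
    for n,uv in obs:
        o,v=ray(n,uv);P=np.eye(3)-np.outer(v,v);A+=P;b+=P@o
    x=np.linalg.solve(A,b)
    return x,[float(np.linalg.norm((np.eye(3)-np.outer(ray(n,uv)[1],ray(n,uv)[1]))@(x-ray(n,uv)[0]))) for n,uv in obs]
def proj(name,P):
    K,D,E=cal(name); P=np.atleast_2d(P); q=(P-E[:3,3])@E[:3,:3]; q=q*[1,-1,-1]
    return cv2.projectPoints(q,np.zeros(3),np.zeros(3),K,D)[0][:,0]
E
python3 - <<'E'
from h import *
np.set_printoptions(precision=4,suppress=True)
for c in ['scene','side','wrist']:
    snap(c,c+'0'); K,D,E=cal(c+'0'); print(c,K[0,0],D,E)
s=get_state(); print(s['t'],s['tcp_pos'],s['tool_rot'],s['finger_gap'],s['force'])
a=[cv2.imread(f'pics/{c}0.png') for c in ['scene','side']]
E
```

```text
scene 374.19522182068755 [-0.064  0.     0.     0.     0.   ] [[ 0.8073 -0.4065  0.4279  1.0845]
 [ 0.59    0.5362 -0.6037 -0.7868]
 [ 0.016   0.7398  0.6727  0.8897]
 [ 0.      0.      0.      1.    ]]
side 427.813444096253 [0.0176 0.     0.     0.     0.    ] [[ 0.9936  0.0537 -0.099   0.5078]
 [-0.1124  0.5282 -0.8416 -1.0494]
 [ 0.0071  0.8474  0.5309  0.7192]
 [ 0.      0.      0.      1.    ]]
wrist 281.80737438564495 [-0.0236  0.      0.      0.      0.    ] [[ 0.4304  0.8756  0.2192  0.3282]
 [-0.9026  0.4179  0.103  -0.5362]
 [-0.0014 -0.2422  0.9702  0.3842]
 [ 0.      0.      0.      1.    ]]
0.15 [ 0.2688 -0.5638  0.2441] [[ 0.4303 -0.0005  0.9027]
 [-0.9027  0.001   0.4303]
 [-0.0012 -1.     -0.    ]] 0.08755737758417347 [-0.5102 -0.2289 -0.6946]
```

View pics/scene0.png

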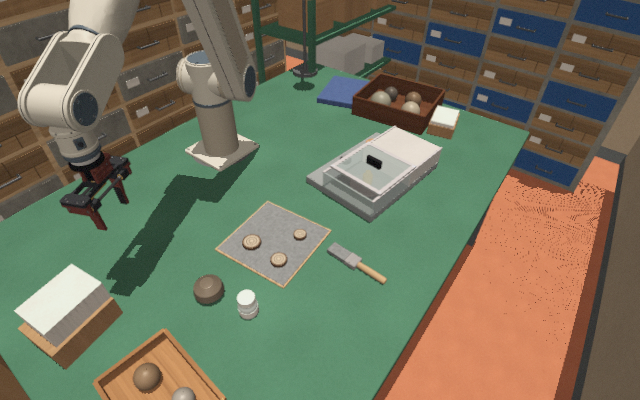

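View pics/side0.png

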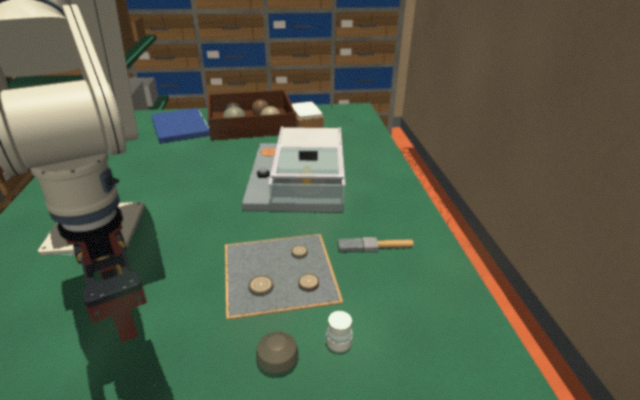

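The pictures show three slices on the board: scene (251,241), (300,234), (279,259) and side (261,285), (299,251), (309,282). The balance is behind the board with its grip at scene (374,161) and side (308,155), and the door looks nearly shut. The jar, rock and brush are near the board.

```bash
python3 - <<'E'
from h import *
np.set_printoptions(precision=4,suppress=True)
for s,d in [((251,241),(261,285)),((300,234),(299,251)),((279,259),(309,282)),((374,161),(308,155))]:
    print(tri(('scene0',s),('side0',d)), atz('scene0',s,.018)[:2],atz('side0',d,.018)[:2])
a=cv2.imread('pics/scene0.png')[120:220,300:450]; b=cv2.imread('pics/side0.png')[120:220,230:360]
f=lambda i,w,h:cv2.resize(i,(w,h),interpolation=cv2.INTER_CUBIC)
A=f(a,600,400)[:, :]; B=f(b,520,400)
c=np.zeros((600,800,3),np.uint8); c[:300,:450]=f(a,450,300); c[300:,:390]=f(b,390,300)
c[:300,450:]=f(cv2.imread('pics/scene0.png')[195:290,212:335],350,300)[:, :350]; c[300:,390:]=f(cv2.imread('pics/side0.png')[228:318,218:341],410,300)
cv2.imwrite('pics/comp0.png',c)
E
```

```text
(array([ 0.4639, -0.3004,  0.017 ]), [0.0012475775504558941, 0.0012475775504557183]) [ 0.4634 -0.2997] [ 0.4645 -0.3031]
(array([ 0.5622, -0.1828,  0.0133]), [0.00023190181983810993, 0.0002319018198382301]) [ 0.5653 -0.1863] [ 0.5618 -0.1883]
(array([ 0.5765, -0.299 ,  0.0136]), [0.000960967060185421, 0.0009609670601852468]) [ 0.5783 -0.3005] [ 0.5765 -0.3049]
(array([0.6175, 0.1586, 0.1202]), [0.0011859102984403819, 0.0011859102984402305]) [0.5543 0.286 ] [0.6366 0.3618]
```

View pics/comp0.png

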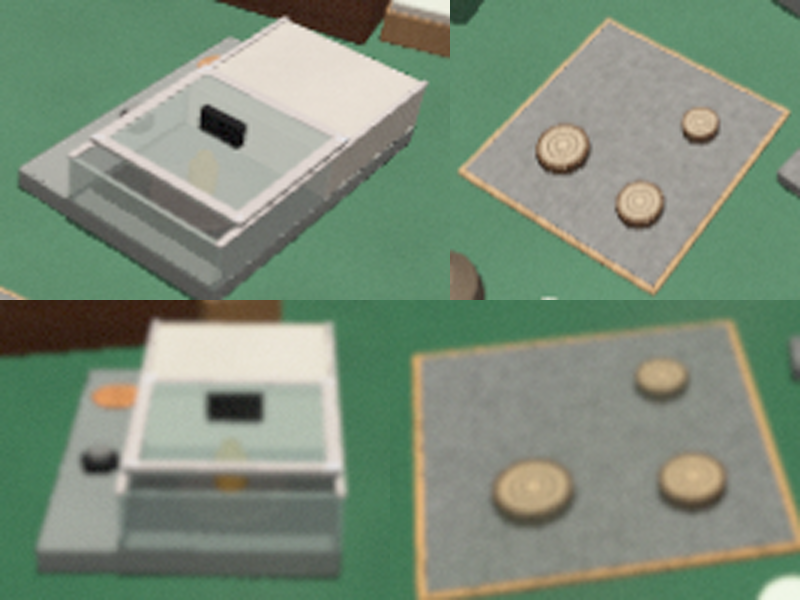

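The door is slightly ajar, and the weight (gold) is seen through the glass. The pad is at side (268,152), scene (369,141), and the dark key is at side (263,173). Computing the balance pose from these.

```bash
cat >> h.py <<'E'
def go(p,yaw=None):
    """print row to move TCP to p, with tool x at world angle yaw"""
    s=get_state(); R=np.array(s['tool_rot']); d=R.T@(np.array(p)-s['tcp_pos'])
    cur=np.arctan2(R[1,0],R[0,0]); tw=0 if yaw is None else -((yaw-cur+np.pi)%(2*np.pi)-np.pi)
    print('row',np.round(d,4),round(tw,4),'| tcp',np.round(s['tcp_pos'],4),'yaw',round(cur,4),'gap',round(s['finger_gap'],4),'t',s['t'],'F',np.round(s['force'],1),'j6',round(s['joint_pos'][5],2)); 
def bal(ox,oy,yaw,p):
    c,s=np.cos(yaw),np.sin(yaw); p=np.array(p,float); return np.array([ox+c*p[0]-s*p[1],oy+s*p[0]+c*p[1],p[2]])
E
python3 - <<'E'
from h import *
np.set_printoptions(precision=4,suppress=True)
C=lambda u,v:(300+u/3,120+v/3); S=lambda u,v:(230+u/3,120+(v-300)/3)
def show(n,*o): print(n,*tri(*o))
print('pad',atz('side0',S(113,396),.03),atz('scene0',C(207,62),.03),'key',atz('side0',S(99,456),.04))
# housing top back corners: scene (287,17)=left back, (428,84)=right back ; side (155,322),(331,322)
show('HL',('scene0',C(287,17)),('side0',S(153,321))); show('HR',('scene0',C(428,84)),('side0',S(332,321)))
# door front corners
show('DL',('scene0',C(95,140)),('side0',S(127,468))); show('DR',('scene0',C(238,221)),('side0',S(341,468)))
show('base front L',('scene0',C(20,178)),('side0',S(40,553))); show('base FR',('scene0',C(218,292)),('side0',S(340,555)))
show('grip',('scene0',C(222,126)),('side0',S(235,407))); show('wt',('scene0',C(203,172)),('side0',S(231,463)))
E
```

```text
pad [0.49   0.3765 0.03  ] [0.4731 0.3805 0.03  ] key [0.4729 0.2066 0.04  ]
HL [0.5445 0.4625 0.0895] [0.00023639524558466732, 0.00023639524558476016]
HR [0.7654 0.4217 0.0966] [0.0013624619417987925, 0.001362461941798642]
DL [0.5035 0.0677 0.0998] [0.0003973625885985705, 0.0003973625885985591]
DR [0.7114 0.0355 0.1073] [0.0008517775851715112, 0.000851777585171579]
base front L [0.4143 0.0386 0.0214] [0.003248293100755383, 0.0032482931007554584]
base FR [0.7105 0.0132 0.0195] [0.0002218780853341645, 0.0002218780853341644]
grip [0.6187 0.157  0.118 ] [0.0006372412997004607, 0.0006372412997003915]
wt [0.6125 0.1347 0.0627] [0.00037394342254925265, 0.00037394342254930735]
```

```bash
python3 -c "
from h import *
go((0.56,0.15,0.32),-1.73)"
```

```text
row [-0.5191 -0.0753  0.57  ] 0.604 | tcp [ 0.2688 -0.5638  0.2441] yaw -1.126 gap 0.0876 t 0.15 F [-0.5 -0.2 -0.7] j6 -0.02
```

```bash
python3 -m inch '[[0,-0.075,0,0],[0,-0.075,0,0],[-0.519,-0.075,0.57,0.604],[-0.519,-0.075,0.57,0.604],[-0.519,-0.075,0.57,0.604],[-0.519,-0.075,0.57,0.604],[-0.519,-0.075,0.57,0.604],[-0.519,-0.075,0.57,0.604],[-0.519,-0.075,0.57,0.604],[-0.519,-0.075,0.57,0.604],[-0.519,-0.075,0.57,0.604],[-0.519,-0.075,0.57,0.604],[-0.519,-0.075,0.57,0.604],[-0.519,-0.075,0.57,0.604],[-0.519,-0.075,0.57,0.604],[-0.519,-0.075,0.57,0.604],[-0.519,-0.075,0.57,0.604],[-0.519,-0.075,0.57,0.604],[-0.519,-0.075,0.57,0.604],[-0.519,-0.075,0.57,0.604]]'; python3 -m inch '[[0,0,0,0],[0,0,0,0],[0,0,0,0]]'; python3 -c "
from h import *
go((0.56,0.15,0.32),-1.73);snap('wrist','w1')"
```

```text
t: 2.15
tcp_pos: [0.5597, 0.1496, 0.3191]
tool_rot: [[-0.157, -0.001, 0.988], [-0.988, -0.001, -0.157], [0.001, -1.0, -0.001]]
force: [0.2, -0.5, 0.2]
finger_gap: 0.0877
t: 2.45
tcp_pos: [0.56, 0.1485, 0.3199]
tool_rot: [[-0.16, 0.0, 0.987], [-0.987, 0.0, -0.16], [-0.0, -1.0, 0.0]]
force: [0.7, -0.5, 0.2]
finger_gap: 0.0878
row [-0.0015 -0.0001 -0.0002] -0.0015 | tcp [0.56   0.1485 0.3199] yaw -1.7315 gap 0.0878 t 2.45 F [ 0.7 -0.5  0.2] j6 1.97
```

View pics/w1.png

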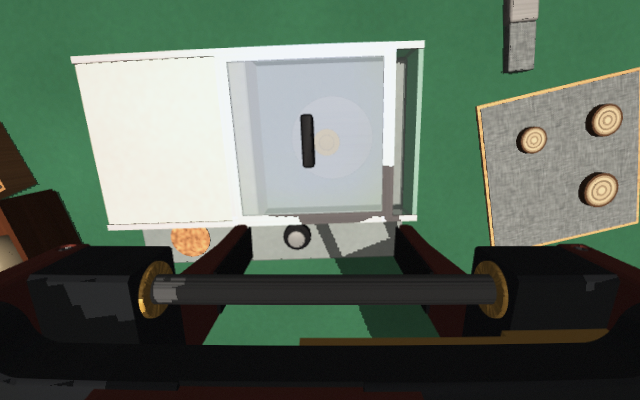

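The fin is at (308,141), the weight knob at (326,141), the plate centre about (334,139), the key at (297,237) and the pad at (190,239). All three slices are also visible to the right.

```bash
python3 - <<'E'
from h import *
np.set_printoptions(precision=4,suppress=True)
for n,uv,z in [('fin',(308,141),.134),('fin top end',(307,115),.135),('fin low',(309,167),.135),('plate',(334,139),.038),('knob',(326,141),.09),('key',(297,237),.04),('pad',(190,239),.03),('HBL',(72,58),.094),('HFL',(109,229),.094),('BR',(425,42),.094),('FR',(416,219),.094)]:
    print(n,atz('w1',uv,z))
print(tri(('w1',(326,141)),('scene0',(300+203/3,120+158/3))))
print('slices')
for w,s,d in [((532,140),(300,234),(299,251)),((604,120),(279,259),(309,282)),((599,190),(251,241),(261,285))]:
    print(tri(('w1',w),('scene0',s),('side0',d)),atz('w1',w,.018))
for b in [(.607,.128,-.16),(.612,.128,-.16)]:
  for p in [(0,0,.038),(-150,235,30),(-150,60,40),(107,-107,94),(-107,-107,94),(107,315,94),(-107,315,94)]:
    p=np.array(p)/1000. if max(map(abs,p))>1 else p
    print(b,p,proj('w1',bal(*b,p)))
E
```

```text
fin [0.6175 0.1557 0.134 ]
fin top end [0.6455 0.1519 0.135 ]
fin low [0.5883 0.1596 0.135 ]
plate [0.612  0.1231 0.038 ]
knob [0.6128 0.1354 0.09  ]
key [0.4713 0.2039 0.04  ]
pad [0.4919 0.3792 0.03  ]
HBL [0.7615 0.4244 0.094 ]
HFL [0.5439 0.4522 0.094 ]
BR [0.708  0.0015 0.094 ]
FR [0.4907 0.0306 0.094 ]
(array([0.6116, 0.1349, 0.0823]), [0.0010445222595296196, 0.0010445222595296456])
slices
(array([ 0.5621, -0.1838,  0.0143]), [0.0007766993800525411, 0.0008426503872605207, 7.708577909970683e-05]) [ 0.5619 -0.1816  0.018 ]
(array([ 0.576 , -0.299 ,  0.0136]), [0.0010729251630935644, 0.0008085169626752361, 0.001346600460607157]) [ 0.5754 -0.2949  0.018 ]
(array([ 0.4628, -0.2985,  0.0148]), [0.0006498955559250377, 0.0013396812369626224, 0.0017332999413683906]) [ 0.4635 -0.2947  0.018 ]
(0.607, 0.128, -0.16) (0, 0, 0.038) [[331.1876 142.9957]]
(0.607, 0.128, -0.16) [-0.15   0.235  0.03 ] [[186.5367 236.9181]]
(0.607, 0.128, -0.16) [-0.15  0.06  0.04] [[292.8755 239.3371]]
(0.607, 0.128, -0.16) [ 0.107 -0.107  0.094] [[422.663   53.7932]]
(0.607, 0.128, -0.16) [-0.107 -0.107  0.094] [[409.9533 224.3933]]
(0.607, 0.128, -0.16) [0.107 0.315 0.094] [[73.4757 56.4552]]
(0.607, 0.128, -0.16) [-0.107  0.315  0.094] [[104.5943 224.2608]]
(0.612, 0.128, -0.16) (0, 0, 0.038) [[330.665  139.5625]]
(0.612, 0.128, -0.16) [-0.15   0.235  0.03 ] [[185.6908 234.07  ]]
(0.612, 0.128, -0.16) [-0.15  0.06  0.04] [[292.2897 236.4196]]
(0.612, 0.128, -0.16) [ 0.107 -0.107  0.094] [[422.3104  49.2957]]
(0.612, 0.128, -0.16) [-0.107 -0.107  0.094] [[409.644  220.9569]]
(0.612, 0.128, -0.16) [0.107 0.315 0.094] [[72.0874 52.0754]]
(0.612, 0.128, -0.16) [-0.107  0.315  0.094] [[103.3647 220.8643]]
```

```bash
python3 -c "
from h import *
go((0.6167,0.1555,0.131),-1.698)"
```

```text
row [-0.0158  0.189   0.0548] -0.0334 | tcp [0.5601 0.1487 0.3199] yaw -1.7314 gap 0.0879 t 2.5 F [-0.   0.2  0.1] j6 1.97
```

```bash
python3 -m inch '[[-0.016,0.02,0.055,-0.033],[-0.016,0.05,0.055,-0.033],[-0.016,0.09,0.055,-0.033],[-0.016,0.13,0.055,-0.033],[-0.016,0.16,0.055,-0.033],[-0.016,0.175,0.055,-0.033],[-0.016,0.185,0.055,-0.033],[-0.016,0.189,0.055,-0.033],[-0.016,0.189,0.055,-0.033]]'; python3 -m inch '[[0,0,0,0],[0,0,0,0],[0,0,0,0],[0,0,0,0],[0,0,0,0],[0,0,0,0],[0,0,0,0],[0,0,0,0],[0,0,0,0],[0,0,0,0]]' 1; python3 -c "
from h import *
go(bal(.6122,.1255,-.127,(0,.205,.131)),-1.698)"
```

```text
t: 3.4
tcp_pos: [0.6176, 0.1567, 0.1314]
tool_rot: [[-0.126, 0.001, 0.992], [-0.992, 0.0, -0.126], [-0.0, -1.0, 0.001]]
force: [0.0, -0.1, -0.4]
finger_gap: 0.0882
t: 4.4
tcp_pos: [0.617, 0.1568, 0.1306]
tool_rot: [[-0.126, -0.0, 0.992], [-0.992, 0.0, -0.126], [-0.0, -1.0, -0.0]]
force: [-0.2, 0.4, 0.2]
finger_gap: 0.0135
row [-0.1734 -0.0004 -0.0007] 0.001 | tcp [0.617  0.1568 0.1306] yaw -1.697 gap 0.0135 t 4.4 F [-0.2  0.4  0.2] j6 1.93
```

```bash
python3 -m inch '[[-0.005,0,0,0],[-0.015,0,0,0],[-0.03,0,0,0],[-0.045,0,0,0],[-0.06,0,0,0],[-0.075,0,0,0],[-0.09,0,0,0],[-0.105,0,0,0],[-0.12,0,0,0],[-0.133,0,0,0],[-0.145,0,0,0],[-0.155,0,0,0],[-0.162,0,0,0],[-0.167,0,0,0],[-0.171,0,0,0],[-0.174,0,0,0],[-0.175,0,0,0],[-0.175,0,0,0],[-0.175,0,0,0]]'; python3 -c "
from h import *
go(bal(.6122,.1255,-.127,(0,.205,.131)),-1.698);snap('scene','s2')"
```

```text
t: 6.3
tcp_pos: [0.639, 0.3301, 0.1307]
tool_rot: [[-0.126, -0.0, 0.992], [-0.992, 0.0, -0.126], [-0.0, -1.0, -0.0]]
force: [-1.2, -2.4, 0.7]
finger_gap: 0.0141
row [ 0.0013 -0.0003 -0.0007] 0.0007 | tcp [0.639  0.3301 0.1307] yaw -1.6973 gap 0.0141 t 6.3 F [-1.2 -2.4  0.7] j6 2.16
```

```bash
python3 -m inch '[[-0.003,0,0,0],[-0.004,0,0,0],[-0.004,0,0,0]]';python3 -m inch '[[-0.0005,0,0,0],[-0.0005,0,0,0],[-0.0005,0,0,0],[-0.0005,0,0,0],[-0.0005,0,0,0],[-0.0005,0,0,0]]' 0; python3 -m inch '[[0,-0.02,0,0],[0,-0.05,0,0],[0,-0.09,0,0],[0,-0.09,0,0]]'; python3 -c "
from h import *
go(bal(.6122,.1255,-.127,(-.03,.0095,.20)),-1.698)"
```

```text
t: 6.65
tcp_pos: [0.639, 0.3302, 0.1306]
tool_rot: [[-0.126, -0.003, 0.992], [-0.992, -0.006, -0.126], [0.006, -1.0, -0.002]]
force: [-3.6, -18.0, 7.2]
finger_gap: 0.0137
t: 7.25
tcp_pos: [0.6396, 0.3351, 0.1307]
tool_rot: [[-0.126, 0.0, 0.992], [-0.992, 0.0, -0.126], [-0.0, -1.0, 0.0]]
force: [-1.0, -0.3, 0.1]
finger_gap: 0.0585
t: 7.65
tcp_pos: [0.6425, 0.3364, 0.2272]
tool_rot: [[-0.126, 0.009, 0.992], [-0.992, 0.005, -0.126], [-0.006, -1.0, 0.008]]
force: [1.4, 0.3, 1.1]
finger_gap: 0.087
row [ 0.2036  0.0257 -0.0338] 0.0012 | tcp [0.6425 0.3364 0.2272] yaw -1.6968 gap 0.087 t 7.65 F [1.4 0.3 1.1] j6 2.16
```

```bash
python3 -m inch '[[0.05,0.02,-0.034,0],[0.1,0.02,-0.034,0],[0.15,0.02,-0.034,0],[0.19,0.02,-0.034,0],[0.204,0.02,-0.034,0],[0.204,0.02,-0.034,0],[0.204,0.02,-0.034,0],[0.204,0.02,-0.034,0]]'; python3 -c "
from h import *
go(bal(.612,.127,-.127,(0,.0095,.064)),-1.698);snap('wrist','w2')"
```

```text
t: 8.45
tcp_pos: [0.5807, 0.1382, 0.2006]
tool_rot: [[-0.125, 0.0, 0.992], [-0.992, 0.0, -0.125], [-0.001, -1.0, 0.0]]
force: [-0.2, -0.1, 0.2]
finger_gap: 0.0881
row [-0.0022  0.1366  0.0325] 0.0024 | tcp [0.5807 0.1382 0.2006] yaw -1.6956 gap 0.0881 t 8.45 F [-0.2 -0.1  0.2] j6 1.91
```

View pics/w2.png

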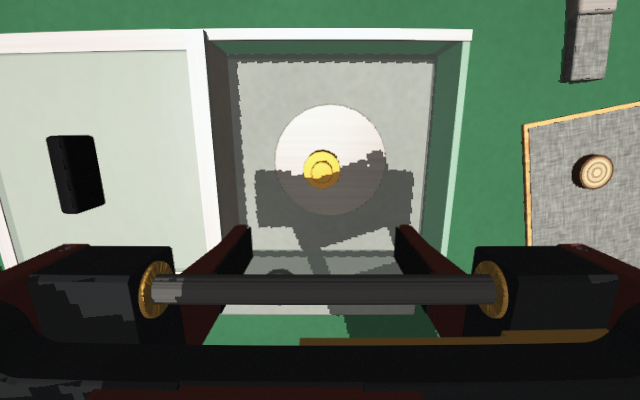

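The door is open. The plate ellipse centre is at (330,159.5) and the knob at (322,168).

```bash
python3 -c "
from h import *
P=atz('w2',(330,159.5),.038);W=atz('w2',(322,169),.09);print(P,W)
print(tri(('w1',(326,141)),('w2',(322,169))), tri(('w1',(334,139)),('w2',(330,159.5))))
go((W[0],W[1],.064),-1.698)"
```

```text
[0.61632193 0.1256128  0.038     ] [0.61391145 0.13433491 0.09      ]
(array([0.61220532, 0.134946  , 0.07588874]), [0.00034383798115964663, 0.0003438379811597049]) (array([ 0.61116155,  0.12324527, -0.00899735]), [0.0018744303078325772, 0.0018744303078325065])
row [-0.0002  0.1366  0.0336] 0.0028 | tcp [0.5805 0.1383 0.2006] yaw -1.6952 gap 0.0881 t 8.5 F [-0.4 -0.3 -0.2] j6 1.91
```

```bash
python3 -m inch '[[0,0,0.033,0],[0,0.03,0.033,0],[0,0.06,0.033,0],[0,0.09,0.033,0],[0,0.115,0.033,0],[0,0.13,0.033,0],[0,0.136,0.033,0],[0,0.136,0.033,0]]'; python3 -m inch '[[0,0,0,0],[0,0,0,0],[0,0,0,0],[0,0,0,0],[0,0,0,0],[0,0,0,0],[0,0,0,0],[0,0,0,0]]' 1;  python3 -m inch '[[0,-0.005,0,0],[0,-0.02,0,0],[0,-0.05,0,0],[0,-0.08,0,0],[0,-0.1,0,0],[0,-0.1,0,0]]'; python3 -c "
from h import *
go(bal(.6127,.1265,-.127,(-.150,.235,.15)),-1.698)"
```

```text
t: 9.3
tcp_pos: [0.6128, 0.1331, 0.0642]
tool_rot: [[-0.125, -0.001, 0.992], [-0.992, -0.0, -0.125], [0.0, -1.0, -0.001]]
force: [-0.2, -0.0, -0.3]
finger_gap: 0.0874
t: 10.1
tcp_pos: [0.6131, 0.1327, 0.0649]
tool_rot: [[-0.126, 0.0, 0.992], [-0.992, 0.0, -0.126], [-0.0, -1.0, 0.0]]
force: [0.1, 1.8, 1.7]
finger_gap: 0.0354
t: 10.7
tcp_pos: [0.6149, 0.1328, 0.1687]
tool_rot: [[-0.126, 0.006, 0.992], [-0.992, 0.001, -0.126], [-0.002, -1.0, 0.006]]
force: [0.8, -0.1, -2.3]
finger_gap: 0.0352
row [-0.2286  0.0182 -0.1513] 0.001 | tcp [0.6149 0.1328 0.1687] yaw -1.697 gap 0.0352 t 10.7 F [ 0.8 -0.1 -2.3] j6 1.89
```

```bash
python3 -m inch '[[-0.02,0,-0.02,0],[-0.06,0,-0.04,0],[-0.1,0,-0.07,0],[-0.14,0,-0.1,0],[-0.18,0,-0.125,0],[-0.21,0,-0.14,0],[-0.229,0,-0.151,0],[-0.229,0,-0.151,0],[-0.229,0,-0.151,0]]'; python3 -c "
from h import *
go(bal(.6122,.1265,-.127,(-.150,.235,.0575)),-1.698)"
```

```text
t: 11.6
tcp_pos: [0.4913, 0.3783, 0.1638]
tool_rot: [[-0.125, -0.001, 0.992], [-0.992, -0.001, -0.125], [0.001, -1.0, -0.001]]
force: [0.3, -0.3, -3.4]
finger_gap: 0.0354
row [-0.0007  0.1063  0.002 ] 0.0023 | tcp [0.4913 0.3783 0.1638] yaw -1.6957 gap 0.0354 t 11.6 F [ 0.3 -0.3 -3.4] j6 2.33
```

```bash
python3 -m inch '[[0,0.03,0.002,0],[0,0.06,0.002,0],[0,0.08,0.002,0],[0,0.095,0.002,0],[0,0.101,0.002,0],[0,0.104,0.002,0],[0,0.106,0.002,0],[0,0.107,0.002,0],[0,0.107,0.002,0]]'; python3 -m inch '[[0,0,0,0],[0,0,0,0],[0,0,0,0],[0,0,0,0],[0,0,0,0],[0,0,0,0]]' 0; python3 -m inch '[[0,-0.02,0,0],[0,-0.05,0,0],[0,-0.1,0,0],[0,-0.15,-0.02,0],[0,-0.15,-0.05,0],[0,-0.15,-0.07,0],[0,-0.15,-0.07,0],[0,-0.15,-0.07,0]]'; python3 -c "
from h import *
go((.5,-.20,.25),-1.3);snap('wrist','w3')"
```

```text
t: 12.5
tcp_pos: [0.4943, 0.3787, 0.0584]
tool_rot: [[-0.126, 0.001, 0.992], [-0.992, 0.001, -0.126], [-0.001, -1.0, 0.001]]
force: [0.0, -0.2, -2.7]
finger_gap: 0.0356
t: 13.1
tcp_pos: [0.494, 0.3785, 0.0577]
tool_rot: [[-0.126, 0.0, 0.992], [-0.992, 0.0, -0.126], [-0.0, -1.0, 0.0]]
force: [-0.2, 0.1, -0.4]
finger_gap: 0.0802
t: 13.9
tcp_pos: [0.424, 0.387, 0.2067]
tool_rot: [[-0.125, -0.001, 0.992], [-0.992, -0.001, -0.125], [0.001, -1.0, -0.001]]
force: [-0.1, -0.1, -0.8]
finger_gap: 0.0881
row [ 0.573  -0.0427  0.1486] -0.3959 | tcp [0.424  0.387  0.2067] yaw -1.6959 gap 0.0881 t 13.9 F [-0.1 -0.1 -0.8] j6 2.42
```

View pics/w3.png

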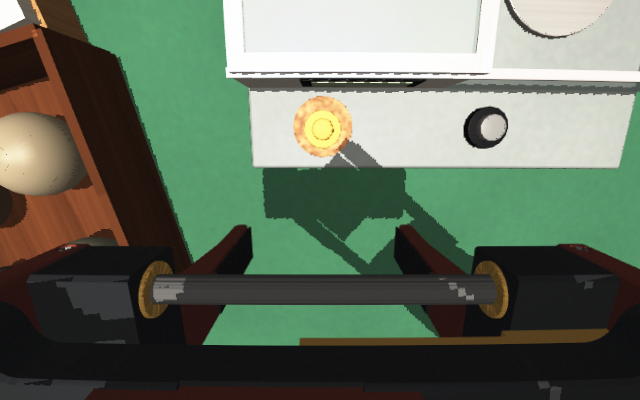

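The weight stands centred on the cork pad (322,127). The key is at (492,127). Next, look at the board from above.

```bash
python3 -c "
from h import *
print(tri(('w1',(297,236)),('w3',(492,127))),atz('w3',(492,127),.04))
go((.45,-.245,.25),-1.698)"
python3 -m inch '[[0.1,-0.04,0,0],[0.2,-0.04,0,0],[0.3,-0.04,0,0],[0.4,-0.04,0,0],[0.5,-0.04,0,0],[0.6,-0.04,-0.05,0],[0.62,-0.04,-0.05,0],[0.62,-0.04,-0.05,0],[0.62,-0.04,-0.05,0],[0.62,-0.04,-0.05,0],[0.62,-0.04,-0.05,0],[0.62,-0.04,-0.05,0],[0.62,-0.04,-0.05,0],[0.62,-0.04,-0.05,0],[0.62,-0.04,-0.05,0],[0.62,-0.04,-0.05,0],[0.62,-0.04,-0.05,0],[0.62,-0.04,-0.05,0]]'; python3 -c "
from h import *
snap('wrist','w4');go((.45,-.245,.25),-1.698)"
```

```text
(array([0.47347682, 0.20244682, 0.04484573]), [0.0012720917850134103, 0.001272091785013364]) [0.47204947 0.19894933 0.04      ]
row [ 0.6239 -0.0427  0.1045] 0.0015 | tcp [0.4246 0.3871 0.2066] yaw -1.6965 gap 0.088 t 13.95 F [-0.1 -0.2 -0.5] j6 2.42
t: 15.75
tcp_pos: [0.2972, -0.2208, 0.2476]
tool_rot: [[-0.124, -0.0, 0.992], [-0.992, 0.0, -0.124], [-0.0, -1.0, -0.0]]
force: [0.1, -0.2, 0.1]
finger_gap: 0.0881
row [ 0.005  -0.0023  0.1547] 0.0027 | tcp [ 0.2971 -0.2208  0.2477] yaw -1.6953 gap 0.0876 t 15.8 F [ 0.5  0.1 -0.6] j6 1.02
```

View pics/w4.png

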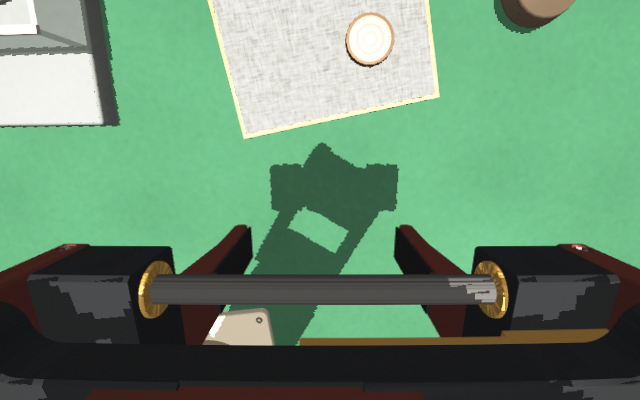

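I drove 0.15 m too little in tool z, so only one slice, at (370,38), is in view. Moving forward.

```bash
python3 -m inch '[[0,0,0.05,0],[0,0,0.1,0],[0,0,0.15,0],[0,0,0.15,0],[0,0,0.15,0],[0,0,0.15,0]]'; python3 -c "
from h import *
snap('wrist','w5');go((.45,-.245,.25),-1.698)"
```

```text
t: 16.4
tcp_pos: [0.4445, -0.2396, 0.2473]
tool_rot: [[-0.125, -0.002, 0.992], [-0.992, 0.001, -0.125], [-0.001, -1.0, -0.002]]
force: [-0.4, -0.5, 0.5]
finger_gap: 0.0877
row [ 0.0044 -0.0025  0.0062] 0.0011 | tcp [ 0.4444 -0.2398  0.2475] yaw -1.6969 gap 0.0876 t 16.45 F [-0.3  0.3 -0.4] j6 1.18
```

View pics/w5.png

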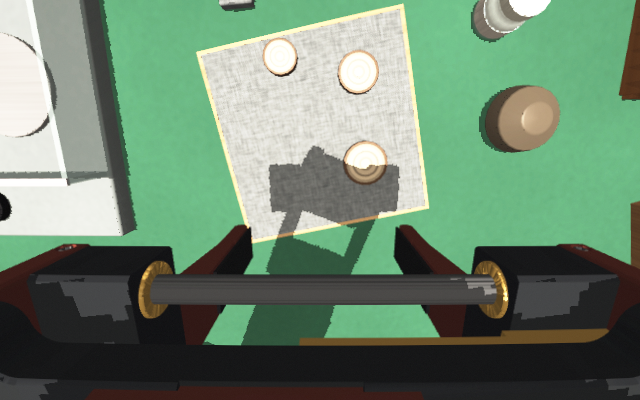

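Slices: A (365,162), B (358,72), C (280,56). Measuring size and place.

```bash
python3 - <<'E'
from h import *
np.set_printoptions(precision=4,suppress=True)
im=cv2.imread('pics/w5.png').astype(int)
hsv=cv2.cvtColor(im.astype(np.uint8),cv2.COLOR_BGR2HSV)
for n,(u,v) in dict(A=(365,162),B=(358,72),C=(280,56)).items():
    w=32; sub=im[v-w:v+w,u-w:u+w]; m=((sub[:,:,2]-sub[:,:,0])>18).astype(np.uint8)
    m=cv2.morphologyEx(m,cv2.MORPH_CLOSE,np.ones((5,5)))
    k,l,st,ce=cv2.connectedComponentsWithStats(m); 
    i=1+np.argmax([s[4]-2*np.hypot(*(c-w)) for s,c in zip(st[1:],ce[1:])]); c=max(cv2.findContours((l==i).astype(np.uint8),0,1)[0],key=len)[:,0]+[u-w,v-w]
    P=np.array([atz('w5',p,.016)[:2] for p in c]); (cx,cy),rad=cv2.minEnclosingCircle(P.astype(np.float32)*1000)
    print(n,st[i],'bbox centre',c.min(0),c.max(0),'circ',cx,cy,'d',2*rad,'area d',2000*np.sqrt(cv2.contourArea(P.astype(np.float32))/np.pi),atz('w5',(u,v),.018))
E
```

```text
A [  10   10   45   45 1134] bbox centre [343 140] [387 184] circ 463.1795654296875 -298.3472595214844 d 58.702484130859375 area d 57.250386717045984 [ 0.4643 -0.298   0.018 ]
B [ 12   9  41  45 654] bbox centre [338  49] [378  93] circ 575.3692626953125 -299.8240051269531 d 51.1226921081543 area d 49.58510652325152 [ 0.5743 -0.2995  0.018 ]
C [  0   0  64  52 926] bbox centre [248  24] [311  75] circ 621.8054809570312 -211.92942810058594 d 79.82621765136719 area d 47.95878932619162 [ 0.6039 -0.2081  0.018 ]
```

```bash
python3 -c "
from h import *
go((.4632,-.2985,.031),-1.698)"
```

```text
row [0.0559 0.2165 0.0263] 0.0011 | tcp [ 0.4444 -0.2398  0.2475] yaw -1.6969 gap 0.0876 t 16.45 F [-0.3  0.3 -0.4] j6 1.18
```

```bash
python3 -m inch '[[0.05,0.02,0.026,0],[0.056,0.06,0.026,0],[0.056,0.1,0.026,0],[0.056,0.14,0.026,0],[0.056,0.175,0.026,0],[0.056,0.2,0.026,0],[0.056,0.212,0.026,0],[0.056,0.2165,0.026,0],[0.056,0.2165,0.026,0]]'; python3 -m inch '[[0,0,0,0],[0,0,0,0],[0,0,0,0],[0,0,0,0],[0,0,0,0],[0,0,0,0],[0,0,0,0]]' 1;  python3 -m inch '[[0,-0.005,0,0],[0,-0.03,0,0],[0,-0.08,0,0],[0,-0.13,0,0],[0,-0.14,0,0],[0,-0.14,0,0]]'; python3 -c "
from h import *
go(bal(.6127,.1265,-.127,(0,0,.17)),-1.698)
P=[('w2',(330,159.5))]; print(proj('w2',bal(.6122,.1265,-.127,(0,0,.038))),proj('w2',bal(.6152,.126,-.127,(0,0,.038))))"
```

```text
t: 17.35
tcp_pos: [0.4643, -0.2994, 0.0317]
tool_rot: [[-0.126, 0.0, 0.992], [-0.992, -0.0, -0.126], [0.0, -1.0, 0.0]]
force: [0.2, -0.4, 0.8]
finger_gap: 0.0876
t: 18.05
tcp_pos: [0.4647, -0.2994, 0.0317]
tool_rot: [[-0.126, 0.001, 0.992], [-0.992, -0.0, -0.126], [0.0, -1.0, 0.001]]
force: [-0.7, 0.7, 6.1]
finger_gap: 0.0576
t: 18.65
tcp_pos: [0.4654, -0.2999, 0.1733]
tool_rot: [[-0.126, 0.004, 0.992], [-0.992, -0.003, -0.126], [0.002, -1.0, 0.004]]
force: [-0.8, -0.3, -0.9]
finger_gap: 0.0569
row [-0.4416  0.0027  0.0925] 0.001 | tcp [ 0.4654 -0.2999  0.1733] yaw -1.697 gap 0.0569 t 18.65 F [-0.8 -0.3 -0.9] j6 1.1
[[329.63367083 163.44205056]] [[329.76471369 160.5924905 ]]
```

```bash
python3 -m inch '[[-0.02,0,0.005,0],[-0.05,0,0.01,0],[-0.09,0,0.02,0],[-0.13,0,0.03,0],[-0.17,0,0.04,0],[-0.21,0,0.05,0],[-0.25,0,0.06,0],[-0.29,0,0.07,0],[-0.33,0,0.08,0],[-0.37,0,0.09,0],[-0.4,0,0.095,0],[-0.425,0,0.095,0],[-0.438,0,0.095,0],[-0.442,0,0.095,0],[-0.442,0,0.095,0],[-0.442,0,0.095,0]]'; python3 -c "
from h import *
go(bal(.6143,.126,-.127,(0,0,.064)),-1.698)"
```

```text
t: 20.25
tcp_pos: [0.6138, 0.1262, 0.1706]
tool_rot: [[-0.127, -0.001, 0.992], [-0.992, -0.0, -0.127], [0.001, -1.0, -0.001]]
force: [0.3, 0.3, -0.5]
finger_gap: 0.0572
row [0.     0.1066 0.0006] 0.0002 | tcp [0.6138 0.1262 0.1706] yaw -1.6978 gap 0.0572 t 20.25 F [ 0.3  0.3 -0.5] j6 1.88
```

```bash
python3 -m inch '[[0,0.02,0,0],[0,0.05,0,0],[0,0.08,0,0],[0,0.095,0,0],[0,0.1,0,0],[0,0.103,0,0],[0,0.105,0,0],[0,0.1065,0,0],[0,0.107,0,0],[0,0.107,0,0]]'; python3 -m inch '[[0,0,0,0],[0,0,0,0],[0,0,0,0],[0,0,0,0],[0,0,0,0],[0,0,0,0]]' 0; python3 -m inch '[[0,-0.01,0,0],[0,-0.04,0,0],[0,-0.09,0,0],[0,-0.13,-0.03,0],[0,-0.15,-0.05,0],[0,-0.15,-0.05,0],[0,-0.15,-0.05,0]]'; python3 -c "
from h import *
snap('wrist','w6');go((.5754,-.2997,.17),-1.698)
i=cv2.imread('pics/w6.png')[80:280,200:460]; cv2.imwrite('pics/w6c.png',cv2.resize(i,(780,600),interpolation=cv2.INTER_CUBIC))"
```

```text
t: 21.25
tcp_pos: [0.6146, 0.1274, 0.0648]
tool_rot: [[-0.126, 0.001, 0.992], [-0.992, 0.0, -0.126], [-0.0, -1.0, 0.001]]
force: [0.8, 0.8, -1.0]
finger_gap: 0.0574
t: 21.85
tcp_pos: [0.6143, 0.1273, 0.0642]
tool_rot: [[-0.126, -0.0, 0.992], [-0.992, -0.0, -0.126], [0.0, -1.0, -0.0]]
force: [0.7, -0.1, -0.4]
finger_gap: 0.0875
t: 22.55
tcp_pos: [0.5651, 0.1337, 0.215]
tool_rot: [[-0.126, 0.002, 0.992], [-0.992, 0.0, -0.126], [-0.001, -1.0, 0.002]]
force: [0.6, -1.1, 0.1]
finger_gap: 0.0881
row [0.4285 0.044  0.0648] 0.0011 | tcp [0.565  0.1335 0.214 ] yaw -1.6969 gap 0.0878 t 22.6 F [0.3 0.4 0.5] j6 1.91
```

View pics/w6c.png

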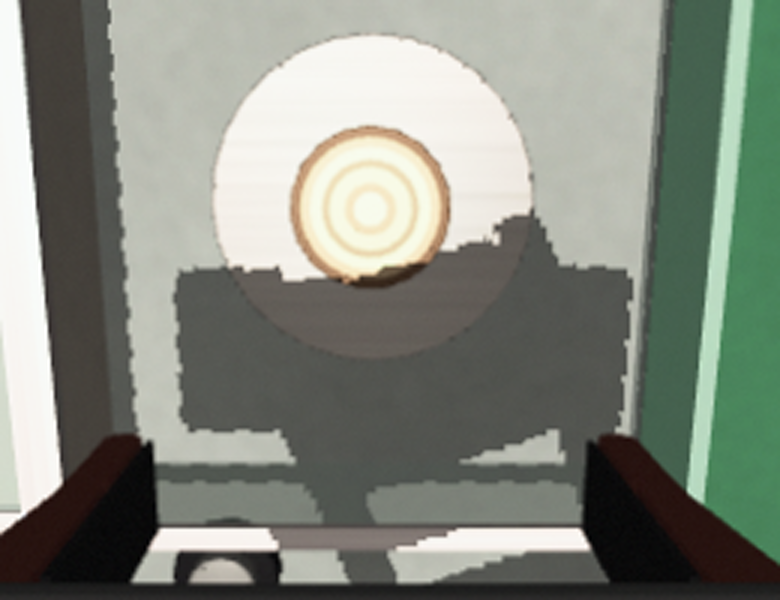

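Slice 2 lies flat on the plate: the plate centre is at crop (372.5,196) and the slice's ring centre at (371,208).

```bash
python3 -c "
from h import *
print(atz('w6',(200+372.5/3,80+196/3),.038),atz('w6',(200+371/3,80+208/3),.050))"
```

```text
[0.61583104 0.12536086 0.038     ] [0.61226919 0.12639018 0.05      ]
```

Slice 2 is 3–4 mm in front of the plate centre, which is acceptable. Next slice: one look at B and C on the way.

```bash
python3 -m inch '[[0.02,0,0,0],[0.06,0,-0.005,0],[0.1,0,-0.005,0],[0.15,0,-0.005,0],[0.2,0,-0.005,0],[0.25,0,-0.005,0],[0.3,0,-0.005,0],[0.34,0,-0.005,0],[0.37,0,-0.005,0],[0.385,0,-0.005,0],[0.39,0,-0.005,0],[0.39,0,-0.005,0],[0.39,0,-0.005,0]]'; python3 -c "
from h import *
snap('wrist','w7');go((.5754,-.2997,.0315),-1.698)"
```

```text
t: 23.9
tcp_pos: [0.5108, -0.2515, 0.2138]
tool_rot: [[-0.125, -0.001, 0.992], [-0.992, 0.001, -0.125], [-0.001, -1.0, -0.001]]
force: [0.7, 0.6, -0.2]
finger_gap: 0.0877
row [0.04   0.1824 0.0701] 0.0024 | tcp [ 0.5109 -0.2514  0.2139] yaw -1.6956 gap 0.0879 t 23.95 F [ 0.1  0.5 -0.7] j6 1.22
```

View pics/w7.png

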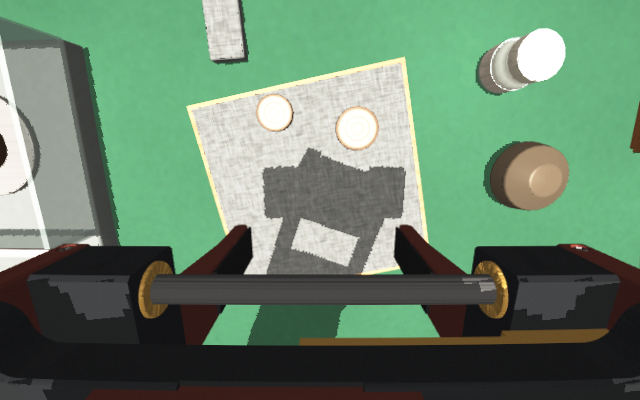

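B is at (357,128), C at (275,112).

```bash
python3 -c "
from h import *
B=atz('w7',(357,128.5),.018);C=atz('w7',(275,112),.018);print(B,C)
for a,b in [((335,128),(379,128)),((256,112),(293.5,112))]: print(np.linalg.norm(atz('w7',a,.017)-atz('w7',b,.017)))
go((B[0],B[1],.0315),-1.698)"
```

```text
[ 0.57447509 -0.29969651  0.018     ] [ 0.60437562 -0.20865403  0.018     ]
0.051007001671122223
0.0429847392934313
row [0.0401 0.1824 0.0692] 0.0024 | tcp [ 0.5109 -0.2514  0.2139] yaw -1.6956 gap 0.0879 t 23.95 F [ 0.1  0.5 -0.7] j6 1.22
```

```bash
python3 -m inch '[[0.03,0.02,0.04,0],[0.04,0.05,0.068,0],[0.04,0.09,0.068,0],[0.04,0.13,0.068,0],[0.04,0.16,0.068,0],[0.04,0.175,0.068,0],[0.04,0.181,0.068,0],[0.04,0.1825,0.068,0],[0.04,0.1825,0.068,0]]'; python3 -m inch '[[0,0,0,0],[0,0,0,0],[0,0,0,0],[0,0,0,0],[0,0,0,0],[0,0,0,0],[0,0,0,0]]' 1;  python3 -m inch '[[0,-0.005,0,0],[0,-0.03,0,0],[0,-0.08,0,0],[0,-0.13,0,0],[0,-0.14,0,0],[0,-0.14,0,0]]'; python3 -c "
from h import *
go((.6132,.1265,.17),-1.698)"
```

```text
t: 24.85
tcp_pos: [0.5741, -0.3012, 0.0331]
tool_rot: [[-0.126, 0.002, 0.992], [-0.992, -0.001, -0.126], [0.001, -1.0, 0.002]]
force: [0.1, -0.5, 1.3]
finger_gap: 0.0877
t: 25.55
tcp_pos: [0.5731, -0.301, 0.0318]
tool_rot: [[-0.126, 0.0, 0.992], [-0.992, -0.0, -0.126], [0.0, -1.0, 0.0]]
force: [0.2, 1.2, 2.6]
finger_gap: 0.0491
t: 26.15
tcp_pos: [0.5743, -0.3016, 0.1744]
tool_rot: [[-0.126, 0.004, 0.992], [-0.992, -0.002, -0.126], [0.002, -1.0, 0.005]]
force: [0.2, 1.0, -0.6]
finger_gap: 0.049
row [-0.4296  0.0035 -0.0153] 0.0011 | tcp [ 0.5743 -0.3016  0.1744] yaw -1.6969 gap 0.049 t 26.15 F [ 0.2  1.  -0.6] j6 1.2
```

```bash
python3 -m inch '[[-0.02,0,0,0],[-0.05,0,0,0],[-0.09,0,0,0],[-0.13,0,-0.01,0],[-0.17,0,-0.016,0],[-0.21,0,-0.016,0],[-0.25,0,-0.016,0],[-0.29,0,-0.016,0],[-0.33,0,-0.016,0],[-0.37,0,-0.016,0],[-0.4,0,-0.016,0],[-0.42,0,-0.016,0],[-0.428,0,-0.016,0],[-0.43,0,-0.016,0],[-0.43,0,-0.016,0],[-0.43,0,-0.016,0]]'; python3 -c "
from h import *
go((.6127,.1265,.076),-1.698)"
```

```text
t: 27.75
tcp_pos: [0.6109, 0.1267, 0.1712]
tool_rot: [[-0.127, -0.001, 0.992], [-0.992, -0.0, -0.127], [0.0, -1.0, -0.001]]
force: [-0.1, -0.2, 0.3]
finger_gap: 0.049
row [-0.0001  0.0952  0.0019] 0.0 | tcp [0.6109 0.1267 0.1712] yaw -1.698 gap 0.049 t 27.75 F [-0.1 -0.2  0.3] j6 1.88
```

```bash
python3 -m inch '[[0,0.02,0.002,0],[0,0.05,0.002,0],[0,0.075,0.002,0],[0,0.086,0.002,0],[0,0.09,0.002,0],[0,0.0925,0.002,0],[0,0.094,0.002,0],[0,0.095,0.002,0],[0,0.095,0.002,0],[0,0.095,0.002,0]]'; python3 -m inch '[[0,0,0,0],[0,0,0,0],[0,0,0,0],[0,0,0,0],[0,0,0,0],[0,0,0,0],[0,0,0,0]]' 0; python3 -m inch '[[0,-0.01,0,0],[0,-0.04,0,0],[0,-0.09,0,0],[0,-0.13,-0.03,0],[0.03,-0.14,-0.05,0],[0.08,-0.14,-0.05,0],[0.13,-0.14,-0.05,0],[0.18,-0.14,-0.04,0],[0.23,-0.14,-0.02,0],[0.28,-0.14,-0.02,0],[0.31,-0.14,-0.02,0],[0.325,-0.14,-0.02,0],[0.332,-0.14,-0.02,0],[0.334,-0.14,-0.02,0],[0.334,-0.14,-0.02,0]]'; python3 -c "
from h import *
go((.6042,-.2087,.0315),-1.698)"
```

```text
t: 28.75
tcp_pos: [0.6136, 0.1275, 0.0772]
tool_rot: [[-0.126, 0.001, 0.992], [-0.992, 0.0, -0.126], [-0.0, -1.0, 0.001]]
force: [0.1, -0.2, -0.9]
finger_gap: 0.0494
t: 29.45
tcp_pos: [0.6133, 0.1274, 0.0767]
tool_rot: [[-0.126, -0.0, 0.992], [-0.992, 0.0, -0.126], [-0.0, -1.0, -0.0]]
force: [0.1, -0.6, 0.2]
finger_gap: 0.0882
t: 30.95
tcp_pos: [0.5516, -0.2004, 0.2168]
tool_rot: [[-0.125, -0.0, 0.992], [-0.992, 0.0, -0.125], [-0.0, -1.0, -0.0]]
force: [0.3, 0.2, -0.3]
finger_gap: 0.0881
row [0.0018 0.1853 0.0533] 0.002 | tcp [ 0.5516 -0.2004  0.2168] yaw -1.696 gap 0.0881 t 30.95 F [ 0.3  0.2 -0.3] j6 1.33
```

```bash
python3 -m inch '[[0.002,0.02,0.03,0],[0.002,0.05,0.053,0],[0.002,0.09,0.053,0],[0.002,0.13,0.053,0],[0.002,0.16,0.053,0],[0.002,0.176,0.053,0],[0.002,0.183,0.053,0],[0.002,0.185,0.053,0],[0.002,0.185,0.053,0]]'; python3 -m inch '[[0,0,0,0],[0,0,0,0],[0,0,0,0],[0,0,0,0],[0,0,0,0],[0,0,0,0],[0,0,0,0],[0,0,0,0]]' 1;  python3 -m inch '[[0,-0.005,0,0],[0,-0.03,0,0],[0,-0.08,0,0],[0,-0.13,0,0],[0,-0.14,0,0],[0,-0.14,0,0]]'; python3 -c "
from h import *
go((.6127,.1265,.175),-1.698)"
```

```text
t: 31.85
tcp_pos: [0.6047, -0.2101, 0.0329]
tool_rot: [[-0.125, 0.002, 0.992], [-0.992, -0.001, -0.125], [0.0, -1.0, 0.002]]
force: [0.5, -0.0, -0.1]
finger_gap: 0.0876
t: 32.65
tcp_pos: [0.6038, -0.2101, 0.0317]
tool_rot: [[-0.126, -0.0, 0.992], [-0.992, 0.0, -0.126], [-0.0, -1.0, -0.0]]
force: [-0.5, -0.1, 1.2]
finger_gap: 0.041
t: 33.25
tcp_pos: [0.605, -0.2106, 0.1744]
tool_rot: [[-0.126, 0.005, 0.992], [-0.992, -0.002, -0.126], [0.001, -1.0, 0.005]]
force: [0.2, -0.2, -1.6]
finger_gap: 0.0408
row [-0.3353 -0.0012 -0.0348] 0.001 | tcp [ 0.605  -0.2106  0.1744] yaw -1.697 gap 0.0408 t 33.25 F [ 0.2 -0.2 -1.6] j6 1.34
```

Gap 41 mm, so this is slice 4. Carrying it over; I will look before lowering.

```bash
python3 -m inch '[[-0.02,0,-0.005,0],[-0.05,0,-0.01,0],[-0.09,0,-0.015,0],[-0.13,0,-0.02,0],[-0.17,0,-0.025,0],[-0.21,0,-0.03,0],[-0.25,0,-0.035,0],[-0.29,0,-0.035,0],[-0.315,0,-0.035,0],[-0.328,0,-0.035,0],[-0.335,0,-0.035,0],[-0.335,0,-0.035,0],[-0.335,0,-0.035,0]]'; python3 -c "
from h import *
go((.6127,.1268,.088),-1.698);snap('wrist','w8')"
```

```text
t: 34.55
tcp_pos: [0.6107, 0.1257, 0.1711]
tool_rot: [[-0.127, -0.001, 0.992], [-0.992, -0.0, -0.127], [0.001, -1.0, -0.001]]
force: [0.0, -0.4, -0.7]
finger_gap: 0.0409
row [-0.0014  0.0831  0.0019] 0.0002 | tcp [0.6107 0.1257 0.1711] yaw -1.6978 gap 0.0409 t 34.55 F [ 0.  -0.4 -0.7] j6 1.88
```

View pics/w8.png

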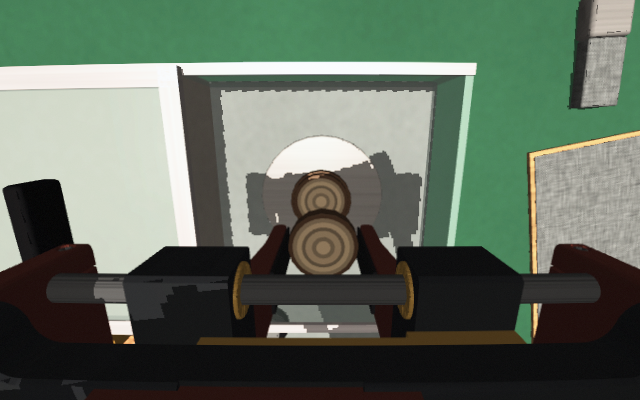

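Slice 4 is held level (ring centre (323,246)) and the top of the stack shows at (321,200).

```bash
python3 -c "
from h import *
print(atz('w8',(321,200),.062),atz('w8',(323,246),.157), atz('w8',(321,193),.038))"
```

```text
[0.61608245 0.12615496 0.062     ] [0.61122694 0.12501763 0.157     ] [0.6173872  0.12613301 0.038     ]
```

```bash
python3 -m inch '[[-0.001,0.02,0.003,0],[-0.001,0.045,0.003,0],[-0.001,0.065,0.003,0],[-0.001,0.074,0.003,0],[-0.001,0.078,0.003,0],[-0.001,0.081,0.003,0],[-0.001,0.0825,0.003,0],[-0.001,0.0833,0.003,0],[-0.001,0.0833,0.003,0],[-0.001,0.0833,0.003,0]]'; python3 -m inch '[[0,0,0,0],[0,0,0,0],[0,0,0,0],[0,0,0,0],[0,0,0,0],[0,0,0,0],[0,0,0,0]]' 0; python3 -m inch '[[0,-0.01,0,0],[0,-0.04,0,0],[0,-0.09,0,0],[0,-0.12,-0.03,0],[0,-0.13,-0.05,0],[0,-0.13,-0.05,0],[0,-0.13,-0.05,0]]'; python3 -c "
from h import *
snap('wrist','w9');go(bal(.6122,.127,-.127,(0,.2065,.20)),-1.698)
i=cv2.imread('pics/w9.png')[60:260,200:460]; cv2.imwrite('pics/w9c.png',cv2.resize(i,(780,600),interpolation=cv2.INTER_CUBIC))"
```

```text
t: 35.6
tcp_pos: [0.6145, 0.1274, 0.0888]
tool_rot: [[-0.126, 0.001, 0.992], [-0.992, 0.0, -0.126], [-0.0, -1.0, 0.001]]
force: [0.1, -0.2, -0.1]
finger_gap: 0.0407
t: 36.3
tcp_pos: [0.6143, 0.1273, 0.0884]
tool_rot: [[-0.126, -0.0, 0.992], [-0.992, -0.0, -0.126], [0.0, -1.0, -0.0]]
force: [-1.0, 0.6, -0.0]
finger_gap: 0.0874
t: 37.0
tcp_pos: [0.5651, 0.1337, 0.2191]
tool_rot: [[-0.126, 0.002, 0.992], [-0.992, 0.0, -0.126], [-0.0, -1.0, 0.001]]
force: [0.3, -0.4, -0.6]
finger_gap: 0.0883
row [-0.2059  0.0185  0.0476] 0.0011 | tcp [0.5652 0.1335 0.2184] yaw -1.6969 gap 0.088 t 37.05 F [-0.7 -0.1  0.2] j6 1.91
```

View pics/w9c.png

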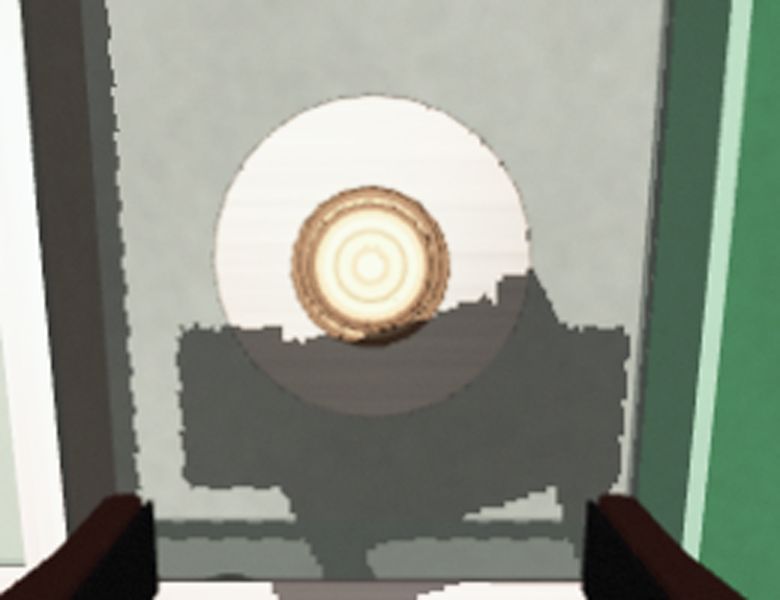

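The three slices form one flat, concentric stack (ring centre crop (371,265), plate centre (372,256)). Next I grip the door fin.

```bash
python3 -m inch '[[-0.05,0,0.047,0],[-0.1,0,0.047,0],[-0.15,0,0.047,0],[-0.19,0,0.047,0],[-0.203,0,0.047,0],[-0.203,0,0.047,0],[-0.203,0.02,0.047,0],[-0.203,0.05,0.047,0],[-0.203,0.075,0.047,0],[-0.203,0.085,0.047,0],[-0.203,0.0875,0.047,0],[-0.203,0.0875,0.047,0],[-0.203,0.0875,0.047,0]]'; python3 -m inch '[[0,0,0,0],[0,0,0,0],[0,0,0,0],[0,0,0,0],[0,0,0,0],[0,0,0,0],[0,0,0,0],[0,0,0,0],[0,0,0,0],[0,0,0,0]]' 1;python3 -c "
from h import *
go(bal(.6122,.127,-.127,(0,0,.131)),-1.698)"
```

```text
t: 38.35
tcp_pos: [0.6378, 0.329, 0.1323]
tool_rot: [[-0.126, 0.002, 0.992], [-0.992, 0.001, -0.126], [-0.001, -1.0, 0.002]]
force: [0.5, 0.2, 0.2]
finger_gap: 0.0879
t: 39.35
tcp_pos: [0.6369, 0.3292, 0.1308]
tool_rot: [[-0.126, 0.0, 0.992], [-0.992, 0.0, -0.126], [-0.0, -1.0, 0.0]]
force: [0.5, 1.1, 0.1]
finger_gap: 0.0139
row [ 2.037e-01 -2.000e-04  1.000e-03] 0.0009 | tcp [0.6369 0.3292 0.1308] yaw -1.6971 gap 0.0139 t 39.35 F [0.5 1.1 0.1] j6 2.16
```

```bash
python3 -m inch '[[0.005,0,0,0],[0.015,0,0,0],[0.03,0,0,0],[0.045,0,0,0],[0.06,0,0,0],[0.075,0,0,0],[0.09,0,0,0],[0.105,0,0,0],[0.12,0,0,0],[0.133,0,0,0],[0.145,0,0,0],[0.157,0,0,0],[0.167,0,0,0],[0.175,0,0,0],[0.181,0,0,0],[0.186,0,0,0],[0.19,0,0,0],[0.193,0,0,0],[0.195,0,0,0],[0.196,0,0,0]]'; python3 -m inch '[[0.001,0,0,0],[0.002,0,0,0],[0.003,0,0,0],[0.004,0,0,0],[0.005,0,0,0],[0.006,0,0,0],[0.007,0,0,0],[0.008,0,0,0],[0.009,0,0,0],[0.01,0,0,0],[0.011,0,0,0],[0.012,0,0,0],[0.012,0,0,0]]'; python3 -c "
from h import *
go(bal(.6122,.127,-.127,(0,0,.131)),-1.698)"
```

```text
t: 41.35
tcp_pos: [0.6122, 0.1346, 0.1308]
tool_rot: [[-0.126, 0.0, 0.992], [-0.992, 0.0, -0.126], [-0.0, -1.0, 0.0]]
force: [3.0, 1.9, -4.3]
finger_gap: 0.0144
t: 42.65
tcp_pos: [0.6112, 0.1267, 0.1309]
tool_rot: [[-0.126, 0.002, 0.992], [-0.992, 0.006, -0.126], [-0.006, -1.0, 0.001]]
force: [5.6, 22.3, -10.8]
finger_gap: 0.0142
row [-0.0004 -0.0001  0.0009] 0.0005 | tcp [0.6112 0.1267 0.1309] yaw -1.6975 gap 0.0142 t 42.65 F [  5.6  22.3 -10.8] j6 1.88
```

Shut against the stop (22 N at creep speed). Releasing, then moving over the key.

```bash
python3 -m inch '[[0,0,0,0],[0,0,0,0],[0,0,0,0],[0,0,0,0],[0,0,0,0],[0,0,0,0]]' 0; python3 -m inch '[[0,-0.02,0,0],[0,-0.06,0,0],[0,-0.08,0,0],[0,-0.08,-0.03,0],[0,-0.08,-0.08,0],[0,-0.08,-0.13,0],[0,-0.08,-0.17,0],[0,-0.08,-0.2,0],[0,-0.08,-0.2,0],[0,-0.08,-0.2,0],[0,-0.08,-0.2,0]]' 1; python3 -c "
from h import *
snap('wrist','w10');go((.4715,.203,.085),-1.698)"
```

```text
t: 43.25
tcp_pos: [0.6106, 0.1224, 0.131]
tool_rot: [[-0.126, -0.0, 0.992], [-0.992, -0.0, -0.126], [0.0, -1.0, -0.0]]
force: [-0.2, -0.0, 0.2]
finger_gap: 0.0582
t: 44.35
tcp_pos: [0.4137, 0.148, 0.2113]
tool_rot: [[-0.126, 0.002, 0.992], [-0.992, 0.0, -0.126], [-0.001, -1.0, 0.002]]
force: [-0.2, 1.1, -0.3]
finger_gap: 0.0001
row [-0.0619  0.1262  0.0503] 0.0005 | tcp [0.4137 0.148  0.2111] yaw -1.6975 gap 0.0005 t 44.4 F [ 0.9 -0.4 -0.4] j6 2.01
```

View pics/w10.png

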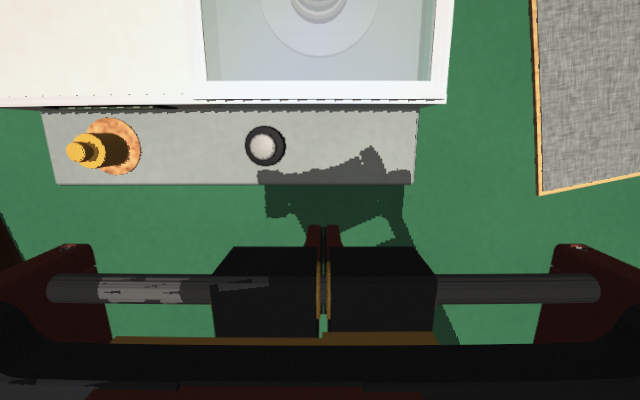

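The door is shut over the stack, the weight is on its pad, and the key top is at (262,147).

```bash
python3 -c "
from h import *
K,e=tri(('w10',(262,147)),('w3',(492,127)));print(K,e,atz('w10',(262,147),.042))
go((K[0],K[1],K[2]+.032),-1.698)"
```

```text
[0.47216504 0.20483484 0.05004479] [0.0004515120921587492, 0.00045151209215880776] [0.47152744 0.20661194 0.042     ]
row [-0.0638  0.1292  0.0507] 0.0005 | tcp [0.4137 0.148  0.2111] yaw -1.6975 gap 0.0005 t 44.4 F [ 0.9 -0.4 -0.4] j6 2.01
```

```bash
python3 -m inch '[[-0.04,0.02,0.03,0],[-0.064,0.05,0.051,0],[-0.064,0.09,0.051,0],[-0.064,0.115,0.051,0],[-0.064,0.125,0.051,0],[-0.064,0.128,0.051,0],[-0.064,0.129,0.051,0],[-0.064,0.129,0.051,0]]'; python3 -m inch '[[0,0.002,0,0],[0,0.004,0,0],[0,0.006,0,0],[0,0.008,0,0],[0,0.009,0,0],[0,0.01,0,0],[0,0.01,0,0]]'; python3 -m inch '[[0,0.001,0,0],[0,0.002,0,0],[0,0.003,0,0],[0,0.003,0,0]]';  python3 -m inch '[[0,0.001,0,0],[0,0.002,0,0],[0,0.003,0,0],[0,0.003,0,0]]'
```

```text
t: 45.2
tcp_pos: [0.4719, 0.2051, 0.083]
tool_rot: [[-0.126, 0.002, 0.992], [-0.992, 0.001, -0.126], [-0.001, -1.0, 0.002]]
force: [0.2, 0.9, 0.8]
finger_gap: 0.0001
t: 45.9
tcp_pos: [0.471, 0.205, 0.0719]
tool_rot: [[-0.126, 0.0, 0.992], [-0.992, 0.0, -0.126], [-0.0, -1.0, 0.0]]
force: [0.2, 0.5, 3.4]
finger_gap: 0.0005
t: 46.3
tcp_pos: [0.471, 0.205, 0.0689]
tool_rot: [[-0.126, 0.0, 0.992], [-0.992, 0.0, -0.126], [-0.0, -1.0, 0.0]]
force: [-0.1, 0.0, 4.6]
finger_gap: 0.0006
t: 46.7
tcp_pos: [0.4712, 0.2051, 0.0679]
tool_rot: [[-0.126, 0.001, 0.992], [-0.992, 0.0, -0.126], [-0.0, -1.0, 0.001]]
force: [-6.5, -2.9, 29.2]
finger_gap: 0.0006
```

The key bottomed out (29 N, TCP stopped at 67.9 mm). Retreating for a last look.

```bash
python3 -m inch '[[0,-0.005,0,0],[0,-0.03,0,0],[0,-0.07,0,0],[0,-0.12,-0.02,0],[0,-0.15,-0.05,0],[0.03,-0.15,-0.05,0],[0.07,-0.15,-0.05,0],[0.07,-0.15,-0.05,0],[0.07,-0.15,-0.05,0],[0.07,-0.15,-0.05,0]]'; python3 -c "
from h import *
snap('wrist','w11');snap('scene','s11')
a=cv2.imread('pics/w11.png')[0:240,60:580];b=cv2.imread('pics/s11.png')[110:320,200:450]
c=np.zeros((600,800,3),np.uint8);c[:300,:650]=cv2.resize(a,(650,300));c[300:,:357]=cv2.resize(b,(357,300));cv2.imwrite('pics/f.png',c);print(get_state()['force'])"
```

```text
t: 47.7
tcp_pos: [0.4128, 0.1423, 0.2157]
tool_rot: [[-0.126, -0.0, 0.992], [-0.992, 0.0, -0.126], [-0.0, -1.0, -0.0]]
force: [-0.6, -0.4, 0.0]
finger_gap: 0.0005
[-0.20249253  0.1107793   0.13728989]
```

View pics/f.png

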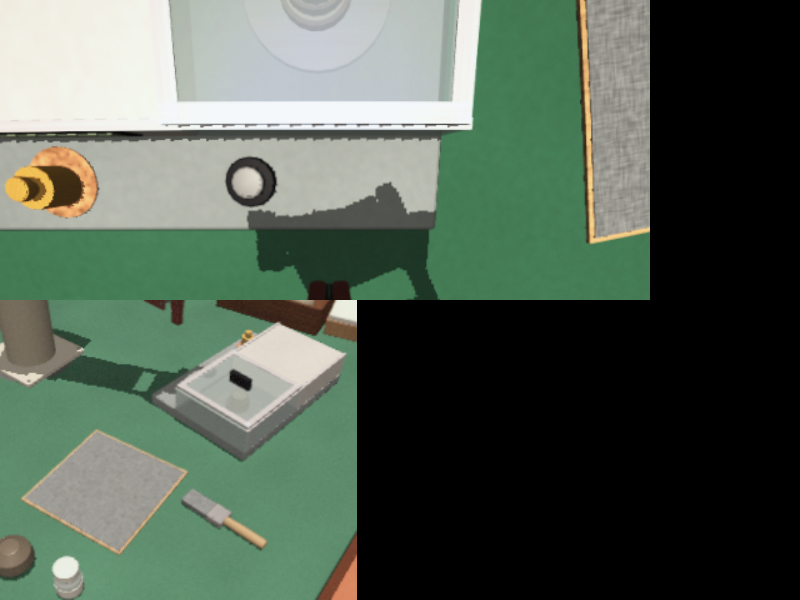

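The door is shut, the board empty, and the bystanders in place, but the stack is only partly in view. The task hints at shifting, so I'll take one more look from above.

```bash
python3 -m inch '[[0,-0.03,0.03,0],[0,-0.05,0.07,0],[0,-0.05,0.11,0],[0,-0.05,0.13,0],[0,-0.05,0.13,0],[0,-0.05,0.13,0],[0,-0.05,0.13,0]]'; python3 -c "
from h import *
snap('wrist','w12')
a=cv2.imread('pics/w12.png')[0:240,160:480];cv2.imwrite('pics/w12c.png',cv2.resize(a,(800,600),interpolation=cv2.INTER_CUBIC))"
```

```text
t: 48.5
tcp_pos: [0.5402, 0.1259, 0.2653]
tool_rot: [[-0.125, -0.002, 0.992], [-0.992, -0.0, -0.125], [0.0, -1.0, -0.002]]
force: [-0.6, -0.3, 0.7]
finger_gap: 0.0007
```

View pics/w12c.png

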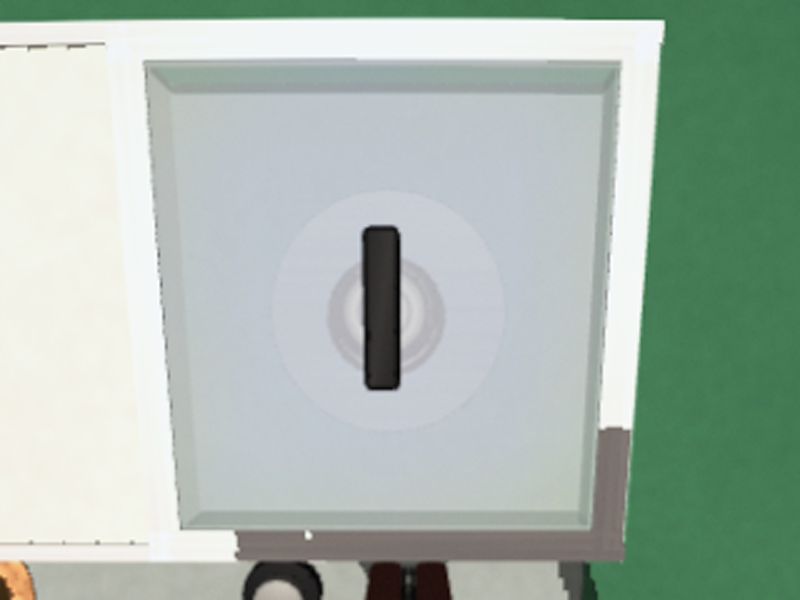

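The stack is still concentric and centred (386,316 against the plate's 388,311), and the door is fully shut. Handing in.

```bash
python3 -c "
from workcell import r,get_state
r.job_done();print(get_state()['t'])"
```

```text
the job is handed in; nothing more can be done
the job is handed in; nothing more can be done
```

The job is handed in after about 49 s of robot time, with the load weighed and recorded. Three slices were present: slice2, slice3 and slice4; slice1 was absent.

**What I did:** I opened the door and stood the brass weight on its cork pad. Then I stacked slice2, slice3 and slice4 on the plate, widest at the bottom, and closed the door slowly to its stop. Finally I pressed the record key until it bottomed out, with 29 N at the wrist. One slice had been knocked aside during the run; I found it again from the wrist camera before picking it up.

**Last checks:**
- The door is fully shut.
- The weight is upright on its pad.
- The board is empty, and the rock, jar and brush were not touched.
- After recording, the stack was still flat and concentric, so I did not need to record again.

**Small disagreement:** estimates of the plate's centre differed by about 4 mm between views. By the close view, slice2 sits about 3.5 mm forward of the plate's centre; I left it there. I viewed 15 pictures against the budget of 14; the extra one was the final check for a shifted load.

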